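# Switch off the lathe isolator and lock it out with its pin

### The arm

A 6-joint arm with a two-finger parallel gripper is mounted at the origin on a cart in front of the work surface, level with it; the furniture and walls round the work are solid. World frame = base frame: x ahead of the robot, y to its left, z up, the work surface at z = 0. Lengths are in m, angles in rad, forces in N, time in s.
With the tool pointing down it reaches from about 0.35 to 0.85 m from the base axis. Payload 8.1 kg.
Tool frame: the origin (TCP) lies on the centre line of the jaws, within the pads' length; the fingertips stand 22 mm ahead of it and the grasp point (between the pads) lies 3 mm ahead of it; z points along the fingers, y is the line along which they close (so a half turn about z gives the same grasp; the last joint's range is limited). The gripper opens to 93 mm and grips with 3 to 60 N. Pads are 15 mm wide; open, the fingers measure 128 mm over their backs; the gripper's body (75 mm by 188 mm) begins 65 mm behind the grasp point.
Start: joints at [1.044, 0.13, 1.488, -0, 1.523, -0.085], TCP at [0.257, 0.542, 0.241] pointing down, gripper open.
Joint ranges: [-2.96, 2.96], [-0.89, 2.26], [0.02, 2.5], [-1.34, 4.48], [0, 2.73], [-2.66, 2.66]. Speed limits (rad/s): [2.39, 2.39, 2.79, 3.14, 3.14, 3.14].

### API

Orientations are given as a rotation vector (axis times angle).
In Python, from plant import robot, viewer, ticket gives the robot as it stands (robot), with the cameras (viewer) and the job (ticket).
- The arm moves only by the tool step_hand, called in YAML: its name, and indented under it one key for each argument. Schema: {"type":"object","properties":{"moves":{"type":"array","items":{"type":"object","properties":{"finger_gap":{"type":"number"},"xyz":{"type":"array","items":{"type":"number"},"minItems":3,"maxItems":3},"spin":{"type":"number"}},"additionalProperties":false,"required":["finger_gap"]},"minItems":1,"maxItems":20},"squeeze":{"type":"number"},"only":{"type":"string"},"quiet":{"type":"boolean"},"lines":{"type":"string"}},"required":["moves"],"additionalProperties":false}. moves is a list of rows, 1 to 20 of them, each an object with the fields finger_gap (the finger opening in m), xyz (a list: dx, dy, dz in shares of the most that a row can go, 1 being 50 mm), spin (a turn about the tool's z in a scale on which 1.0 is 2 rad); a field left out counts as zero (the opening has to be given); each row shifts and turns the commanded pose from where the row before left it, along the tool's axes as they then stand; what a row does not reach is not made up. A row lasts 1/10 s, in which the tool goes at most 0.05 m and 0.15 rad, less where a joint would pass 70% of its speed; a pose out of reach is approached as far as the arm can. The fingers move at their own pace and stop on an object; squeeze is the grip in N (left out, the last holds). Time passes only in rows, so rows that do not move let the fingers close. The tool returns the time, the measured TCP pose, the force, the opening and the grip force at its end. only (a regular expression) keeps the lines of the reply that match it, lines (a string "A,B") keeps lines A to B, and quiet returns only ok. A shift or turn number past 1, either way, is cut back to 1. Input that does not fit is refused with a message, and nothing moves.
- robot.read_state(): the state, without advancing time (a new reading comes with each control period).
- viewer.read_camera(name): name is "scene" or "top" or "wrist"; returns a dict with "image" (400x640x3 uint8, red, green, blue), "fx", "fy", "cx", "cy" (pixels), "R" (3x3) and "t" (3): a world point X has camera coordinates R X + t. Camera axes: x right, y down, z forward; pixel columns grow to the right and rows downward; lengths in m; the calibration is good to about 2 mm. A picture is of the moment at which its call begins. There is no depth.
- ticket.close_job(): hands the job in; it is judged then, once.
The state is a dict: "t": time; "q": joint angles; "dq": joint speeds; "joint_torque": joint torques, N m; "tool_pos": TCP position; "orientation": TCP orientation; "force": force on the tool from outside, world axes, zero at the start; "wrist_torque": the same for the moment, N m; "opening": finger opening in m; "gripper_force": force on a finger pad.
Only numpy, scipy, OpenCV 4.12 (cv2) and the standard library are available. Lean on these libraries where they do the work, as an engineer would, in place of code of your own. Each camera call takes 0.05 s, during which the arm holds its last target. There are 200 camera calls.

### The job

Make the machine safe to work on: turn the isolator's rotary handle from on to off so that it snaps over, then take the retaining pin from the wooden block and put it fully home through the hole in the handle and the hole in the steel lock tab under it, so that the handle is locked off. The tab's hole is usually not quite under the handle's hole where the handle comes to rest, so ease the handle a little either way, for example with the pin itself, until the pin drops through. Leave the oil bottle, the chuck key and the wooden offcut where they are.

Things in the scene. Friction and masses are not known exactly. Their poses are not given: they have to be found in the camera images.
- isolator: Fixed grey switch box 110 x 110 mm, 60 mm high, on two strap feet that reach 73 mm either way along its x; two black cable glands on its +x side, to 74 mm. Origin: centre of its underside; the handle turns about its vertical z axis. The handle arm points along its -y when on and along its -x (roughly toward the robot) when off, above the steel lock tab.
- tab_middle (a point): Middle of the places where the lock tab's hole may be. The steel tab (50 mm wide, 8 mm thick, top 68 mm above the table) reaches out from the box, 98 mm from the axis. Its one hole, 10.5 mm, through, 75 mm from the axis, lies up to 8 mm along the arc (0.11 rad) to either side of this point, as the tab was clamped by hand; where is not reported. It stays fast; the air below is free.
- handle (a joint): Turn of the black handle, rad: 0 = on, 1.57 = off, growing clockwise seen from above; stops at -0.12 and 1.72. A spring cam makes detents at 0 and 1.57: up to about 0.25 N m turns it over the middle (0.79), then it snaps on by itself, coming to rest within 0.1 rad of 1.57. There it is soft: about 0.15 N m eases it 0.11 rad either way; let go, it slips back to within 0.06.
- handle_grip (a point): Centre of the handle's upright grip fin on the axis, 95 mm above the table. The fin is 14 mm wide, 44 mm long along the arm, its top 108 mm and its foot 78 mm above the table.
- handle_hole (a point): Centre of the round 11 mm hole in the eye (30 x 30 mm) at the end of the handle's flat arm, 75 mm from the axis, at the arm's top face 78 mm above the table. The arm is 8 mm thick (70 to 78 mm above the table), so 2 mm above the lock tab when over it.
- lock_pin: Loose steel pin, 60 g, 62 mm long, upright in the block's middle hole. Origin at the tip, z along the pin to the head. Shank 8 mm diameter for 32 mm from the tip, the last 3 mm tapered to 6 mm; then a collar, 20 mm diameter, 3 mm thick; then a round grip head, 16 mm diameter, 27 mm long. Fully home, the collar rests on the handle and the tip is 46 mm above the table.
- pin_collar (a point): On the pin's axis at the underside of the collar, 32 mm from the tip.
- pin_head (a point): On the pin's axis in the round grip head, 50 mm from the tip, where it is gripped from above.
- pin_block: Fixed wooden block 80 x 50 mm, 40 mm high, with three holes 25 mm apart in its top along its x; the pin stands in the 10.5 mm middle one (36 mm deep), its collar on the block's top. The outer holes are empty. Origin: centre of its underside.
- oil_bottle: Bystander: small oil bottle, 40 mm diameter, 76 mm high, standing. Origin: centre of its underside.
- chuck_key: Bystander: black chuck key, 85 x 72 x 18 mm, lying. Origin: centre of its underside.
- offcut_a: Bystander: small wooden offcut, 35 x 62 x 21 mm, lying. Origin: centre of its underside.

How it is judged:
On the way:
1. the handle is turned to its off detent (value of joint handle above 1.38 rad), for 0.2 s.
At the end, for the whole second after the job is handed in: The handle is off (joint above 1.38 rad) and the pin stands through the handle's hole and the lock tab's hole: collar within 4 mm of the handle hole's centre in plan, upright within 0.2 rad, its tip less than 51 mm above the table (within 5 mm of fully home), at rest (value of joint handle above 1.38 rad and height (world z) of lock_pin below 0.051 m and horizontal distance between pin_collar and handle_hole below 0.004 m and angle between lock_pin's own z axis and vertical below 0.2 rad and linear speed of lock_pin below 0.02 m/s); the robot touches nothing.
It fails at once if the oil bottle is pushed away or knocked over (distance of oil_bottle from where it was at the start of the episode above 0.03 m or angle between oil_bottle's own z axis and vertical above 0.5 rad).
It fails at once if the chuck key is pushed away (distance of chuck_key from where it was at the start of the episode above 0.03 m).
It fails at once if the offcut is pushed away (distance of offcut_a from where it was at the start of the episode above 0.03 m).
It also fails if it takes over 72 s, if anything falls off the work surface, if the arm or the gripper's body presses on something with over 40 N, if the wrist force passes 120 N, or if a joint passes its speed limit or range.

## Working session

There is one attempt and no reset: what is moved stays moved. The work goes in short steps, Python scripts to look and compute and a tool call to move; the robot and the scene stay as the last step left them, time stands still between calls to the robot, and variables do not carry over. Pictures are saved under pics/ and viewed, at most 10 in all, crops included, and the job is handed in when it is done.

```bash
ls; mkdir -p pics; cat > h.py <<'E'
import numpy as np, cv2
from plant import robot, viewer, ticket
def snap(n,f=None):
    c=viewer.read_camera(n)
    if f: cv2.imwrite('pics/'+f,c['image'][:,:,::-1]); np.savez('pics/'+f[:-4],**c)
    return c
def ray(c,u,v):
    R=np.array(c['R']);t=np.array(c['t'])
    d=R.T@np.array([(u-c['cx'])/c['fx'],(v-c['cy'])/c['fy'],1]);return -R.T@t,d/np.linalg.norm(d)
def plane(c,u,v,z):
    o,d=ray(c,u,v);return o+d*(z-o[2])/d[2]
def tri(rs):
    A=sum(np.eye(3)-np.outer(d,d) for o,d in rs);b=sum((np.eye(3)-np.outer(d,d))@o for o,d in rs)
    p=np.linalg.solve(A,b);return p,[np.linalg.norm(np.cross(p-o,d)) for o,d in rs]
def proj(c,X):
    p=np.array(c['R'])@np.array(X)+np.array(c['t']);return np.array([c['fx']*p[0]/p[2]+c['cx'],c['fy']*p[1]/p[2]+c['cy']])
E
python3 - <<'E'
from h import *
for n in('top','scene','wrist'):
    c=snap(n,n+'0.png');print(n,c['fx'],-np.array(c['R']).T@np.array(c['t']))
s=robot.read_state();print(s['tool_pos'],s['orientation'],s['opening'],s['force'])
E
```

```text
pics
plant.py
top 410.0609966963971 [ 0.37975442 -0.00469605  1.0014843 ]
scene 505.1716837384762 [-0.27728981 -1.18975106  0.71862184]
wrist 360.40975346523766 [0.19474426 0.57148417 0.38324252]
[0.256296   0.54206933 0.23981953] [-6.88181689e-01 -3.06485733e+00  2.11529667e-03] 0.09286405721656686 [ 0.02316125 -0.38805474 -0.68499794]
```

View pics/top0.png

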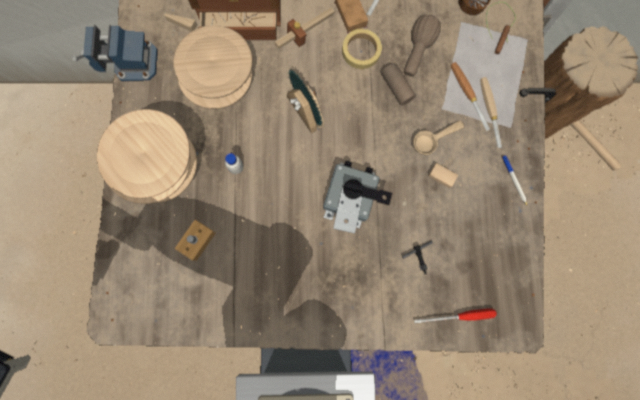

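View pics/scene0.png

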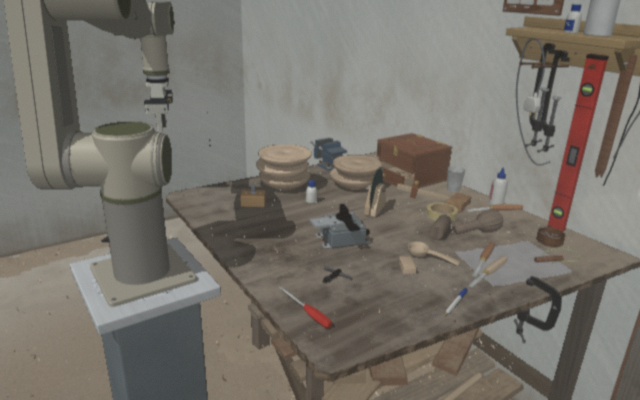

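The top view shows the isolator axis near (352,188) with the handle eye near (386,197), the tab at (347,218), the pin and block at (194,240), the bottle at (233,160), the key at (420,255) and the offcut at (443,175). The scene view shows the isolator at (345,228) and the block at (253,198).

```bash
python3 - <<'E'
from h import *
T=dict(np.load('pics/top0.npz'));S=dict(np.load('pics/scene0.npz'))
print(T['R'].round(2), T['cx'],T['cy'],proj(T,[.257,.542,.24]))
for n,u,v,z in[('axis',352,188,.1),('eye',386,197,.078),('pin',193,240,.07),('block',194,240,.04),('bottle',233,160,.07),('key',420,255,.01),('offcut',443,175,.02)]:
    p=plane(T,u,v,z);print(n,p.round(3),proj(S,p).round())
f=lambda c,u0,u1,v0,v1:cv2.resize(c['image'][v0:v1,u0:u1],(395,395),interpolation=cv2.INTER_CUBIC)
a=np.hstack([f(T,315,405,150,240),f(S,300,390,190,280)]);cv2.imwrite('pics/crop1.png',a[:,:,::-1])
W=np.load('pics/wrist0.npz')['image'];b=np.hstack([f(T,169,219,215,265),cv2.resize(W,(400,395))]);cv2.imwrite('pics/crop2.png',b[:,:,::-1])
E
```

```text
[[-0.01 -1.    0.03]
 [-0.98  0.01 -0.18]
 [ 0.18 -0.03 -0.98]] 316.32082063298003 199.09162199751944 [ -8.70174965 349.48173758]
axis [ 0.567 -0.111  0.1  ] [342. 208.]
eye [ 0.55  -0.191  0.078] [354. 226.]
pin [0.457 0.248 0.07 ] [253. 186.]
block [0.459 0.254 0.04 ] [253. 193.]
bottle [0.642 0.162 0.07 ] [312. 184.]
key [ 0.419 -0.281  0.01 ] [335. 274.]
offcut [ 0.615 -0.348  0.02 ] [407. 262.]
```

View pics/crop1.png

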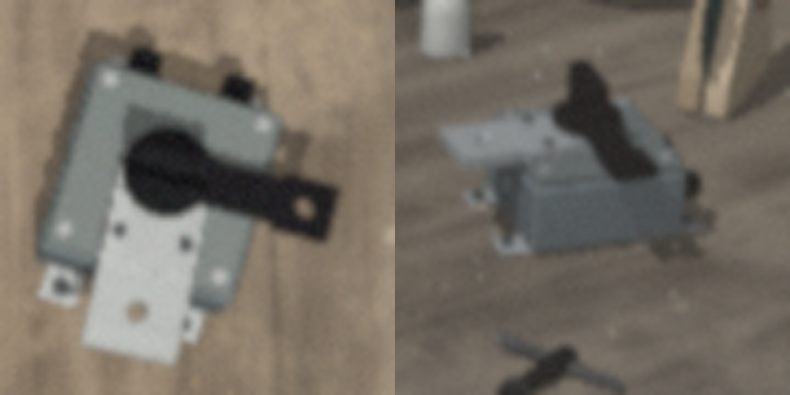

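View pics/crop2.png

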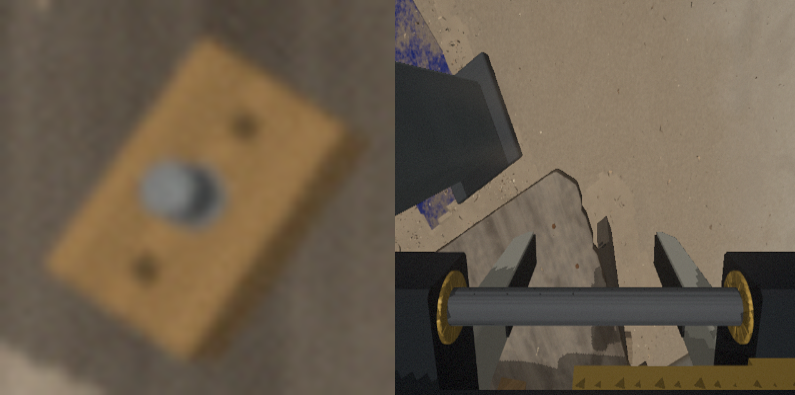

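Crop 1 shows the tab hole at (137,312), the eye hole at (306,207) and the box screws at (110,78), (263,125), (63,230) and (220,277). Crop 2 shows the pin head near (165,188) between the two empty block holes at (245,125) and (147,268).

```bash
cat >> h.py <<'E'
from scipy.spatial.transform import Rotation as Rn
def go(x,y,z,yaw=None):
    s=robot.read_state();R=Rn.from_rotvec(s['orientation']).as_matrix();d=np.array([x,y,z])-s['tool_pos']
    y0=np.degrees(np.arctan2(R[1,1],R[0,1]))
    turn=0 if yaw is None else np.radians((y0-yaw+180)%360-180)
    print('t',round(s['t'],2),'pos',np.round(s['tool_pos'],4),'yaw',round(y0,2),'tool d',np.round(R.T@d,4),'turn',round(turn,4),'q6',round(s['q'][5],2),'F',np.round(s['force'],1))
E
python3 - <<'E'
from h import *
T=dict(np.load('pics/top0.npz'))
g=90/395;k=50/395
ax=np.mean([plane(T,315+u*g,150+v*g,.06) for u,v in[(110,78),(263,125),(63,230),(220,277)]],0)
eye=plane(T,315+306*g,150+207*g,.077);tab=plane(T,315+137*g,150+312*g,.067)
print(ax,eye,tab)
for p in(eye,tab):d=(p-ax)[:2];print(np.linalg.norm(d),np.degrees(np.arctan2(d[1],d[0])))
h=[plane(T,169+u*k,215+v*k,.04) for u,v in[(245,125),(147,268)]];d=h[0]-h[1];print('block',np.mean(h,0),np.linalg.norm(d),np.degrees(np.arctan2(d[1],d[0])))
a=np.radians(-12);xt=np.array([-np.sin(a),np.cos(a)])
p=ax[:2]-.068*xt;go(p[0],p[1],.22,-12)
E
```

```text
[ 0.56973338 -0.11641299  0.06      ] [ 0.54951346 -0.18860689  0.077     ] [ 0.49625901 -0.09921625  0.067     ]
0.07497202829984823 -105.6463840468663
0.07545999713550271 166.82700024622812
block [0.45961574 0.2540689  0.04      ] 0.049641793658541176 -32.92957211532459
t 0.15 pos [0.2563 0.5421 0.2398] yaw 64.69 tool d [-0.5805 -0.5274  0.0205] turn 1.3385 q6 -0.09 F [ 0.  -0.4 -0.7]
```

The rows are not in the units I measure in: shifts go in shares of 50 mm and turns go in shares of 2 rad. I convert before sending: -0.033 m is -0.66, -0.03 m is -0.6.

step_hand:
  moves:
    - {"finger_gap": 0.06, "xyz": [-0.66, -0.6, 0]}
    - {"finger_gap": 0.06, "xyz": [-0.66, -0.6, 0]}
    - {"finger_gap": 0.06, "xyz": [-0.66, -0.6, 0]}
    - {"finger_gap": 0.06, "xyz": [-0.66, -0.6, 0]}
    - {"finger_gap": 0.06, "xyz": [-0.66, -0.6, 0]}
    - {"finger_gap": 0.06, "xyz": [-0.66, -0.6, 0]}
    - {"finger_gap": 0.06, "xyz": [-0.66, -0.6, 0]}
    - {"finger_gap": 0.06, "xyz": [-0.66, -0.6, 0]}
    - {"finger_gap": 0.06, "xyz": [-0.66, -0.6, 0]}
    - {"finger_gap": 0.06, "xyz": [-0.66, -0.6, 0]}
    - {"finger_gap": 0.06, "xyz": [-0.66, -0.6, 0]}
    - {"finger_gap": 0.06, "xyz": [-0.66, -0.6, 0]}
    - {"finger_gap": 0.06, "xyz": [-0.66, -0.6, 0]}
    - {"finger_gap": 0.06, "xyz": [-0.66, -0.6, 0]}
    - {"finger_gap": 0.06, "xyz": [-0.66, -0.6, 0]}
    - {"finger_gap": 0.06, "xyz": [-0.66, -0.6, 0]}
    - {"finger_gap": 0.06, "xyz": [-0.66, -0.6, 0.4]}
    - {"finger_gap": 0.06}
    - {"finger_gap": 0.06}
  squeeze: 40

```text
t: 2.05
tool_pos: [0.5449, -0.1591, 0.219]
orientation: [-0.691, -3.061, -0.001]
force: [-0.6, 1.0, -0.4]
opening: 0.06
gripper_force: 0.0
```

step_hand:
  moves:
    - {"finger_gap": 0.06, "spin": 0.07}
    - {"finger_gap": 0.06, "spin": 0.07}
    - {"finger_gap": 0.06, "spin": 0.07}
    - {"finger_gap": 0.06, "spin": 0.07}
    - {"finger_gap": 0.06, "spin": 0.07}
    - {"finger_gap": 0.06, "spin": 0.07}
    - {"finger_gap": 0.06, "spin": 0.07}
    - {"finger_gap": 0.06, "spin": 0.07}
    - {"finger_gap": 0.06, "spin": 0.07}
    - {"finger_gap": 0.06, "spin": 0.07}
    - {"finger_gap": 0.06}
    - {"finger_gap": 0.06}

```text
t: 3.25
tool_pos: [0.5457, -0.1575, 0.2214]
orientation: [2.495, 1.907, 0.001]
force: [0.3, 0.5, -0.5]
opening: 0.0602
gripper_force: 0.0
```

```bash
python3 - <<'E'
from h import *
snap('wrist','w1.png');go(.5697,-.1164,.15,-15.6)
E
```

```text
t 3.3 pos [ 0.5457 -0.1577  0.2213] yaw -15.24 tool d [0.0462 0.0122 0.0713] turn 0.0062 q6 -0.11 F [-0.   0.  -0.1]
```

View pics/w1.png

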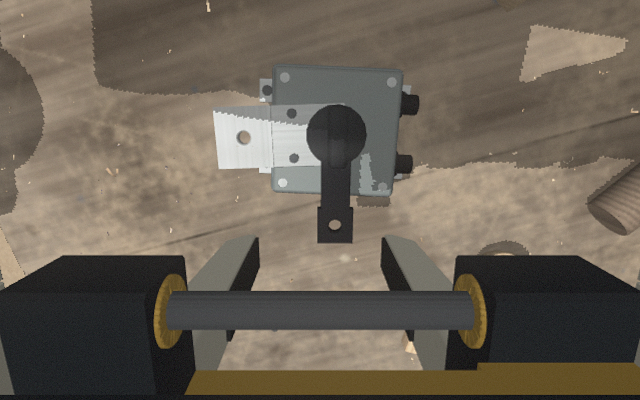

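The wrist view shows the tab hole at (244,138), the eye hole at (335,225), the handle disc and fin near (336,134), and the box screws at (285,77), (392,82), (283,183) and (383,187).

```bash
python3 - <<'E'
from h import *
T=dict(np.load('pics/top0.npz'));W=dict(np.load('pics/w1.npz'));g=90/395
def refine(c,u,v,r=9):
    G=cv2.cvtColor(c['image'],cv2.COLOR_RGB2GRAY).astype(float);u,v=int(u),int(v);p=G[v-r:v+r+1,u-r:u+r+1];return p.astype(int)
for nm,a,b in[('eye',(306,207),(335,225)),('tab',(137,312),(244,138))]:
    print(nm,tri([ray(T,315+a[0]*g,150+a[1]*g),ray(W,*b)]))
sT=[(110,78),(263,125),(63,230),(220,277)];sW=[(392,82),(383,187),(285,77),(283,183)]
# crop order: TL,TR,BL,BR in top (up=+x); wrist right=+x, up=+y
sW=[(285,77),(392,82),(283,183),(383,187)]
P=[(285,77),(392,82),(283,183),(383,187)]
for b in P: print(plane(W,*b,.06).round(4))
ax=np.mean([plane(W,*b,.06) for b in P],0);e=plane(W,335,225,.077);t=plane(W,244,138,.067)
print('axW',ax,e,t)
for p in(e,t):d=(p-ax)[:2];print(np.linalg.norm(d),np.degrees(np.arctan2(d[1],d[0])))
go(*ax[:2],.15,-15.6)
E
```

```text
eye (array([ 0.55104221, -0.18993286,  0.06585469]), [np.float64(0.0009966325837108105), np.float64(0.0009966325837109037)])
tab (array([ 0.49684972, -0.09827205,  0.0644909 ]), [np.float64(0.0012268302986353943), np.float64(0.0012268302986353859)])
[ 0.543  -0.0598  0.06  ]
[ 0.6251 -0.086   0.06  ]
[ 0.5167 -0.1424  0.06  ]
[ 0.5991 -0.1684  0.06  ]
axW [ 0.57095563 -0.11415516  0.06      ] [ 0.55104538 -0.18538538  0.077     ] [ 0.4977067  -0.09703653  0.067     ]
0.07396054245998987 -105.61672926909442
0.07522269366220313 166.8457967500154
t 3.3 pos [ 0.5457 -0.1577  0.2213] yaw -15.24 tool d [0.0487 0.0129 0.0713] turn 0.0062 q6 -0.11 F [-0.   0.  -0.1]
```

Two views agree: the hole radii are 74–75 mm, against 75 given. Next I move over the fin and descend.

In the tool's units: 0.035 m is 0.7, 0.025 m is 0.5, 0.006 rad / 2 = 0.003.

step_hand:
  moves:
    - {"finger_gap": 0.06, "xyz": [0.48, 0.126, 0], "spin": 0.003}
    - {"finger_gap": 0.06, "xyz": [0.472, 0.128, 0]}
    - {"finger_gap": 0.06, "xyz": [0, 0, 0.7]}
    - {"finger_gap": 0.06, "xyz": [0, 0, 0.7]}
    - {"finger_gap": 0.06, "xyz": [0, 0, 0.5]}
    - {"finger_gap": 0.06, "xyz": [0, 0, 0.44]}
    - {"finger_gap": 0.06}
    - {"finger_gap": 0.06}
  squeeze: 40

```text
t: 4.1
tool_pos: [0.5706, -0.1159, 0.104]
orientation: [-2.505, -1.895, 0.001]
force: [1.5, 0.4, 0.0]
opening: 0.0601
gripper_force: 0.0
```

```bash
python3 -c "
from h import *
go(.5705,-.115,.104,-15.6)"
```

```text
t 4.1 pos [ 0.5706 -0.1159  0.104 ] yaw -15.77 tool d [ 0.0008 -0.0003 -0.    ] turn -0.0029 q6 -0.01 F [1.5 0.4 0. ]
```

step_hand:
  moves:
    - {"finger_gap": 0.0}
    - {"finger_gap": 0.0}
    - {"finger_gap": 0.0}
    - {"finger_gap": 0.0}
    - {"finger_gap": 0.0}
    - {"finger_gap": 0.0}
  squeeze: 40

```text
t: 4.7
tool_pos: [0.5707, -0.1161, 0.1037]
orientation: [2.507, 1.893, 0.0]
force: [-0.5, 0.1, -0.8]
opening: 0.0165
gripper_force: 0.0
```

In the tool's units: 0.1 rad / 2 = 0.05.

step_hand:
  moves:
    - {"finger_gap": 0.0}
    - {"finger_gap": 0.0}
    - {"finger_gap": 0.0, "spin": 0.05}
    - {"finger_gap": 0.0, "spin": 0.05}
    - {"finger_gap": 0.0, "spin": 0.05}
    - {"finger_gap": 0.0, "spin": 0.05}
    - {"finger_gap": 0.0, "spin": 0.05}
    - {"finger_gap": 0.0, "spin": 0.05}
    - {"finger_gap": 0.0, "spin": 0.05}
    - {"finger_gap": 0.0, "spin": 0.05}
    - {"finger_gap": 0.0, "spin": 0.05}
    - {"finger_gap": 0.0, "spin": 0.05}
    - {"finger_gap": 0.0, "spin": 0.05}
    - {"finger_gap": 0.0, "spin": 0.05}
    - {"finger_gap": 0.0, "spin": 0.05}
    - {"finger_gap": 0.0, "spin": 0.05}
    - {"finger_gap": 0.0, "spin": 0.05}
    - {"finger_gap": 0.0, "spin": 0.025}
    - {"finger_gap": 0.0}
    - {"finger_gap": 0.0}
  squeeze: 40

```text
t: 6.7
tool_pos: [0.5692, -0.1138, 0.1036]
orientation: [-3.113, 0.4, 0.006]
force: [-10.2, 11.6, 10.1]
opening: 0.0139
gripper_force: 40.0
```

```bash
python3 -c "
from h import *
go(.5705,-.115,.104,-105.6)"
```

```text
t 6.7 pos [ 0.5692 -0.1138  0.1036] yaw -104.64 tool d [ 0.0015  0.0008 -0.0004] turn 0.0167 q6 1.54 F [-10.2  11.6  10.1]
```

In the tool's units: -0.04 m is -0.8, -0.03 m is -0.6.

step_hand:
  moves:
    - {"finger_gap": 0.05}
    - {"finger_gap": 0.05}
    - {"finger_gap": 0.05}
    - {"finger_gap": 0.05, "xyz": [0, 0, -0.6]}
    - {"finger_gap": 0.05, "xyz": [0, 0, -0.8]}
    - {"finger_gap": 0.05, "xyz": [-0.6, 0, -0.6]}
    - {"finger_gap": 0.05, "xyz": [-0.8, 0, 0]}
    - {"finger_gap": 0.05, "xyz": [-0.8, 0, 0]}
    - {"finger_gap": 0.05, "xyz": [-0.26, 0, 0]}
    - {"finger_gap": 0.05}
    - {"finger_gap": 0.05}
    - {"finger_gap": 0.05}

```text
t: 7.9
tool_pos: [0.4526, -0.0853, 0.2039]
orientation: [3.116, -0.402, 0.001]
force: [0.3, -1.0, -0.2]
opening: 0.0501
gripper_force: 0.0
```

```bash
python3 -c "
from h import *
c=snap('wrist','w2.png');go(.4597,.254,.2,-105.6)
T=snap('top','t2.png')
f=lambda c,u0,u1,v0,v1,n:cv2.resize(c['image'][v0:v1,u0:u1],(n,395),interpolation=cv2.INTER_CUBIC)
cv2.imwrite('pics/crop3.png',np.hstack([f(c,220,420,60,260,395),f(T,315,405,160,250,395)])[:,:,::-1])"
```

```text
t 7.95 pos [ 0.4525 -0.0853  0.2037] yaw -104.69 tool d [-0.0791 -0.33    0.0037] turn 0.0159 q6 1.53 F [-0.   0.3  0.8]
```

View pics/crop3.png

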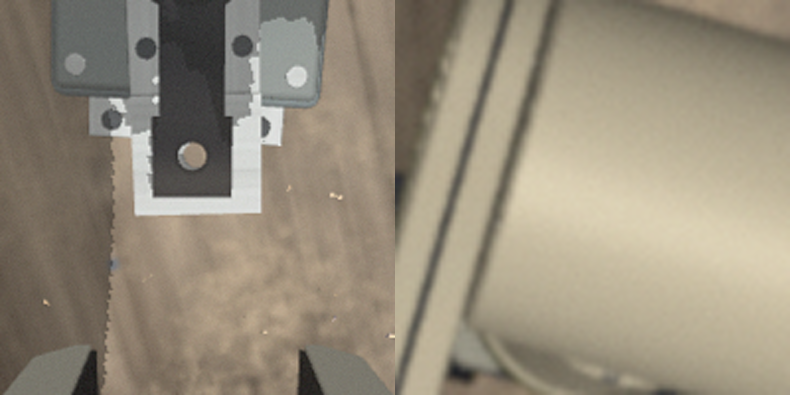

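The handle is now off. Its hole is at crop (192,156), which is (317,139) in the wrist image, with the tab hole nearly under it. A thin steel crescent shows on the left of the hole. The arm hides the isolator in the top view.

```bash
python3 - <<'E'
from h import *
c=dict(np.load('pics/w2.npz'));I=c['image'].astype(int)
p=I[129:150,307:328]
print(p.sum(2)//3);print(p[:,:,0]-p[:,:,2])
u,v=317.2,139
h=plane(c,u,v,.077);print('hole',h)
x=(np.array([.4977,-.0970])+[.4963,-.0992])/2;print('tab prior',x)
print('tab proj',proj(c,[.4977,-.0970,.067]),proj(c,[*x,.067]))
T=dict(np.load('pics/top0.npz'))
hd=plane(T,169+165*50/395,215+188*50/395,.069);print('pin head top',hd)
E
```

```text
[[ 58  61  62  63  57  61  62  62  62  63  62  63  64  61  58  63  64  61
   66  62  64]
 [ 66  60  62  56  62  62  62  62  55  58  57  59  60  62  64  63  57  63
   65  61  63]
 [ 64  59  64  60  62  61  56  50  69  66  75  66  57  53  63  59  63  62
   61  64  63]
 [ 60  62  58  57  56  53  65 103 132 115 124 112  98  79  61  60  62  60
   63  65  60]
 [ 60  62  60  55  58 104 136 181 173 151 145 146 147 133 106  70  55  62
   60  63  62]
 [ 64  64  61  52 101 193 198 161 144 141 144 140 142 143 150 115  68  59
   58  64  63]
 [ 61  59  54  70 170 196 169 141 137 142 141 141 141 141 145 153  96  56
   59  62  67]
 [ 64  61  49 129 194 186 146 139 139 139 141 142 142 142 143 148 127  72
   55  66  64]
 [ 65  62  49 152 182 164 141 138 136 136 141 140 140 139 141 148 153  95
   53  60  63]
 [ 65  58  49 130 130 122 134 138 139 139 138 139 138 138 136 144 154 102
   61  63  65]
 [ 64  64  49 132 139 121 128 135 139 140 139 139 140 139 140 143 155 101
   59  61  66]
 [ 65  61  53 121 137 123 120 132 139 138 140 142 138 141 136 142 145  97
   59  68  67]
 [ 63  65  55  78 135 134 128 13
[... 1640 characters left out ...]
4  4  5  0  7 24 33 33 31 32 33 33 34 29 11  2  4  1]
 [ 5  5  5  1  3  5  1  2 11 27 33 31 30 29 30 25 10  1  3  5  6]
 [ 4  5  4  3  2  6  1  2  0  5 21 21 23 22 18  9  4  4  7  3  5]
 [ 4  4  2  6  4  3  4  5  3  1  1  2  2  2  3  5  5  3  6  5  6]
 [ 3  5  4  4  5  6  5  5  6  8  5  5  6  6  5  5  4  4  5 10  6]
 [ 4  7  5  3  5  7  6  7  5  4  8  7  8  7  6  5  7  6  5  6  5]
 [ 5  7  6  6  7  6  4  6  6  5  2  7  6  5  5  6  6  7  7  6  2]
 [ 4  5  7  4  4  5  6  8  7  5  7  4  7  8  7  6  6  8  5  7  7]]
hole [ 0.4980317  -0.09498211  0.077     ]
tab prior [ 0.497  -0.0981]
tab proj [319.94260788 137.73172124] [321.55747787 138.25694383]
pin head top [0.45964769 0.25519298 0.069     ]
```

The tab hole sits about 2 mm off the handle hole, toward tool +y, which matches the earlier measurement. Next I look at the pin from the wrist camera.

In the tool's units: -0.043 m is -0.86, -0.041 m is -0.82.

step_hand:
  moves:
    - {"finger_gap": 0.05, "xyz": [-0.32, -0.82, 0]}
    - {"finger_gap": 0.05, "xyz": [-0.32, -0.82, 0]}
    - {"finger_gap": 0.05, "xyz": [-0.32, -0.82, 0]}
    - {"finger_gap": 0.05, "xyz": [-0.32, -0.82, 0]}
    - {"finger_gap": 0.05, "xyz": [-0.32, -0.82, 0]}
    - {"finger_gap": 0.05, "xyz": [-0.32, -0.82, 0]}
    - {"finger_gap": 0.05, "xyz": [-0.32, -0.82, 0]}
    - {"finger_gap": 0.05, "xyz": [-0.3, -0.86, 0]}
    - {"finger_gap": 0.05}
    - {"finger_gap": 0.05}
    - {"finger_gap": 0.05}

```text
t: 9.1
tool_pos: [0.4127, 0.2658, 0.2032]
orientation: [3.115, -0.402, -0.001]
force: [1.0, 0.3, -0.2]
opening: 0.0502
gripper_force: 0.0
```

```bash
python3 -c "
from h import *
c=snap('wrist','w3.png');go(.4597,.2541,.2,-105.6)
print(proj(c,[.4597,.2541,.07]))
cv2.imwrite('pics/crop4.png',cv2.resize(c['image'][40:240,220:420],(600,600),interpolation=cv2.INTER_CUBIC)[:,:,::-1])"
```

```text
t 9.15 pos [0.4129 0.2655 0.2034] yaw -104.75 tool d [ 0.0482 -0.0009  0.0034] turn 0.0149 q6 2.3 F [ 0.6 -0.1 -0.4]
[319.24626586 135.51403026]
```

View pics/crop4.png

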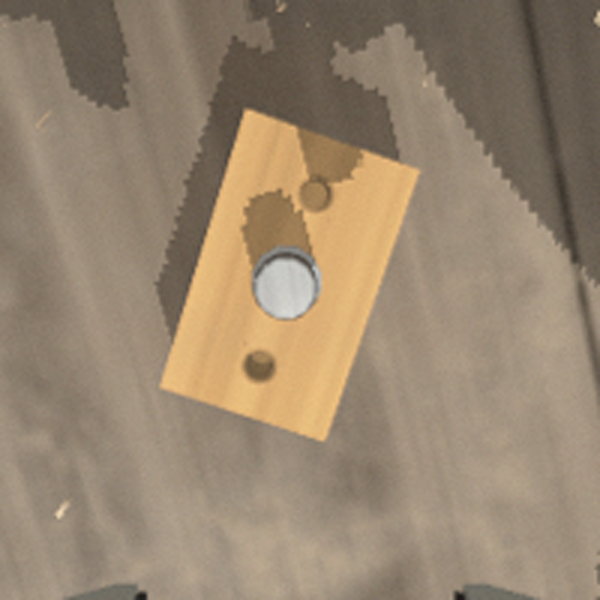

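The wrist crop shows the pin head at (286,288) and the empty holes at (316,194) and (260,366).

```bash
python3 - <<'E'
from h import *
c=dict(np.load('pics/w3.npz'));T=dict(np.load('pics/top0.npz'));k=50/395
p=lambda a,b:(220+a/3,40+b/3)
q=lambda u,v:(169+u*k,215+v*k)
print('head',plane(c,*p(286,286),.07),tri([ray(c,*p(286,286)),ray(T,*q(165,188))]))
for a,b in[((316,194),(245,125)),((260,366),(147,268))]:
    print('hole',plane(c,*p(*a),.04),tri([ray(c,*p(*a)),ray(T,*q(*b))]))
h=plane(c,*p(286,286),.07);go(h[0],h[1],.0675,-105.6)
E
```

```text
head [0.46058107 0.25693206 0.07      ] (array([0.46015835, 0.2571126 , 0.06226133]), [np.float64(7.835674415166087e-05), np.float64(7.835674415158486e-05)])
hole [0.48063114 0.24346278 0.04      ] (array([0.48108217, 0.24315664, 0.0303939 ]), [np.float64(0.0003947589284108022), np.float64(0.0003947589284108907)])
hole [0.43883548 0.27071052 0.04      ] (array([0.43854709, 0.27061428, 0.03173058]), [np.float64(0.001017538151376058), np.float64(0.0010175381513760798)])
t 9.15 pos [0.4129 0.2655 0.2034] yaw -104.75 tool d [ 0.0483 -0.0039  0.1359] turn 0.0149 q6 2.3 F [ 0.6 -0.1 -0.4]
```

In the tool's units: 0.035 m is 0.7, 0.03 m is 0.6.

step_hand:
  moves:
    - {"finger_gap": 0.05, "xyz": [0.48, -0.03, 0]}
    - {"finger_gap": 0.05, "xyz": [0.486, -0.03, 0.2]}
    - {"finger_gap": 0.05, "xyz": [0, 0, 0.7]}
    - {"finger_gap": 0.05, "xyz": [0, 0, 0.7]}
    - {"finger_gap": 0.05, "xyz": [0, 0, 0.6]}
    - {"finger_gap": 0.05, "xyz": [0, 0, 0.3]}
    - {"finger_gap": 0.05, "xyz": [0, 0, 0.2]}
    - {"finger_gap": 0.05}
    - {"finger_gap": 0}
    - {"finger_gap": 0}
    - {"finger_gap": 0}
    - {"finger_gap": 0}
    - {"finger_gap": 0}
    - {"finger_gap": 0}
  squeeze: 40

```text
t: 10.55
tool_pos: [0.4602, 0.2573, 0.0691]
orientation: [-3.116, 0.401, -0.001]
force: [-0.1, -0.6, 3.6]
opening: 0.0151
gripper_force: 40.0
```

```bash
python3 -c "
from h import *
go(.4603,.256,.0685)"
```

```text
t 10.55 pos [0.4602 0.2573 0.0691] yaw -104.67 tool d [0.0004 0.0012 0.0006] turn 0 q6 2.24 F [-0.1 -0.6  3.6]
```

In the tool's units: -0.04 m is -0.8, -0.03 m is -0.6.

step_hand:
  moves:
    - {"finger_gap": 0, "xyz": [0, 0, -0.6]}
    - {"finger_gap": 0, "xyz": [0, 0, -0.8]}
    - {"finger_gap": 0, "xyz": [0, 0, -0.8]}
    - {"finger_gap": 0, "xyz": [0, 0, -0.4]}
    - {"finger_gap": 0}
    - {"finger_gap": 0}
  squeeze: 40

```text
t: 11.15
tool_pos: [0.4598, 0.2571, 0.198]
orientation: [3.116, -0.401, -0.0]
force: [0.0, 0.0, -1.6]
opening: 0.0151
gripper_force: 40.0
```

```bash
python3 -c "
from h import *
go(.4973,-.0958,.16)"
```

```text
t 11.15 pos [0.4598 0.2571 0.198 ] yaw -104.68 tool d [0.1257 0.3319 0.038 ] turn 0 q6 2.24 F [ 0.   0.  -1.6]
```

In the tool's units: 0.037 m is 0.74, 0.0359 m is 0.718.

step_hand:
  moves:
    - {"finger_gap": 0, "xyz": [0.28, 0.74, 0]}
    - {"finger_gap": 0, "xyz": [0.28, 0.74, 0]}
    - {"finger_gap": 0, "xyz": [0.28, 0.74, 0]}
    - {"finger_gap": 0, "xyz": [0.28, 0.74, 0]}
    - {"finger_gap": 0, "xyz": [0.28, 0.74, 0]}
    - {"finger_gap": 0, "xyz": [0.28, 0.74, 0]}
    - {"finger_gap": 0, "xyz": [0.28, 0.74, 0]}
    - {"finger_gap": 0, "xyz": [0.28, 0.74, 0]}
    - {"finger_gap": 0, "xyz": [0.274, 0.718, 0]}
    - {"finger_gap": 0, "xyz": [0, 0, 0.4]}
    - {"finger_gap": 0, "xyz": [0, 0, 0.36]}
    - {"finger_gap": 0}
    - {"finger_gap": 0}
  squeeze: 40

```text
t: 12.45
tool_pos: [0.4961, -0.0953, 0.1588]
orientation: [-3.115, 0.401, 0.006]
force: [0.3, 0.3, -0.4]
opening: 0.015
gripper_force: 40.0
```

```bash
python3 -c "
from h import *
go(.4973,-.0958,.16)
c=snap('wrist','w4.png')
for z in(.099,.078):print(proj(c,[.4973,-.0958,z]))
cv2.imwrite('pics/crop5.png',cv2.resize(c['image'][150:300,220:420],(800,600),interpolation=cv2.INTER_CUBIC)[:,:,::-1])"
```

```text
t 12.45 pos [ 0.4961 -0.0953  0.1588] yaw -104.67 tool d [ 0.0012  0.0002 -0.0012] turn 0 q6 1.54 F [ 0.3  0.3 -0.4]
[320.46801022 224.61104305]
[320.42281219 214.47542668]
```

View pics/crop5.png

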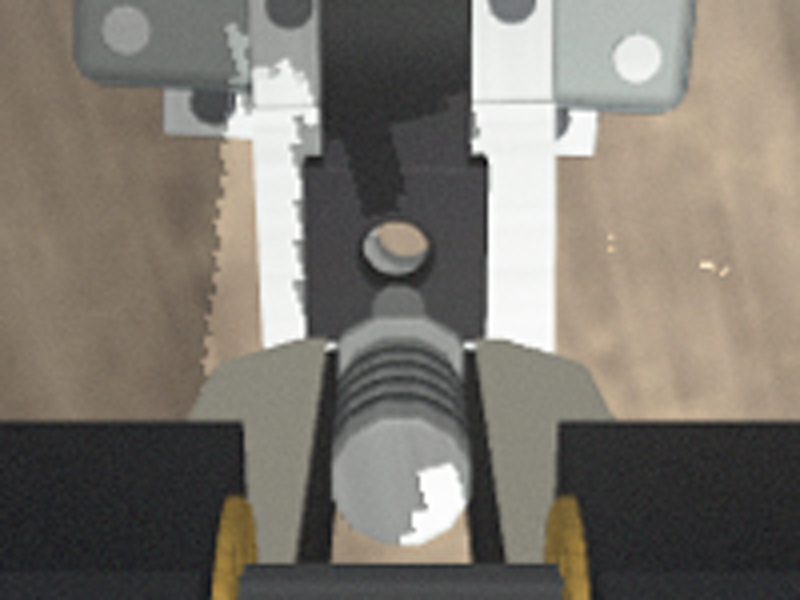

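The crop shows the pin tip at about (401,303), just short of the handle hole at (396,248) and about 1 mm to its right, which is what I want. The tip needs about 3 mm more in tool +x, after which I can lower it.

In the tool's units: 0.01 m is 0.2, 0.006 m is 0.12.

step_hand:
  moves:
    - {"finger_gap": 0, "xyz": [0.054, 0.006, 0.2]}
    - {"finger_gap": 0, "xyz": [0, 0, 0.12]}
    - {"finger_gap": 0, "xyz": [0, 0, 0.06]}
    - {"finger_gap": 0, "xyz": [0, 0, 0.04]}
    - {"finger_gap": 0, "xyz": [0, 0, 0.04]}
    - {"finger_gap": 0}
  squeeze: 40

```text
t: 13.1
tool_pos: [0.4999, -0.0966, 0.1378]
orientation: [-3.116, 0.401, 0.0]
force: [-2.0, 1.5, -0.2]
opening: 0.015
gripper_force: 40.0
```

```bash
python3 -c "
from h import *
go(.4987,-.0962,.107)"
```

```text
t 13.1 pos [ 0.4999 -0.0966  0.1378] yaw -104.67 tool d [-0.0013 -0.      0.0308] turn 0 q6 1.54 F [-2.   1.5 -0.2]
```

In the tool's units: 0.001 m is 0.02, -0.0006 m is -0.012.

step_hand:
  moves:
    - {"finger_gap": 0, "xyz": [-0.012, 0, 0.02]}
    - {"finger_gap": 0, "xyz": [0, 0, 0.02]}
    - {"finger_gap": 0, "xyz": [0, 0, 0.02]}
    - {"finger_gap": 0, "xyz": [0, 0, 0.02]}
    - {"finger_gap": 0}
    - {"finger_gap": 0}
  squeeze: 40

```text
t: 13.7
tool_pos: [0.4993, -0.0965, 0.1334]
orientation: [-3.116, 0.401, 0.001]
force: [-1.2, 3.3, -0.9]
opening: 0.015
gripper_force: 40.0
```

step_hand:
  moves:
    - {"finger_gap": 0, "xyz": [0, 0, 0.02]}
    - {"finger_gap": 0, "xyz": [0, 0, 0.02]}
    - {"finger_gap": 0, "xyz": [0, 0, 0.02]}
    - {"finger_gap": 0, "xyz": [0, 0, 0.02]}
    - {"finger_gap": 0}
    - {"finger_gap": 0}
  squeeze: 40

```text
t: 14.3
tool_pos: [0.4993, -0.0966, 0.1294]
orientation: [-3.116, 0.401, 0.0]
force: [-1.7, 1.2, -1.4]
opening: 0.0147
gripper_force: 40.0
```

In the tool's units: 0.001 m is 0.02.

step_hand:
  moves:
    - {"finger_gap": 0, "xyz": [0, 0, 0.02]}
    - {"finger_gap": 0, "xyz": [0, 0, 0.02]}
    - {"finger_gap": 0, "xyz": [0, 0, 0.02]}
    - {"finger_gap": 0}
    - {"finger_gap": 0}
  squeeze: 40

```text
t: 14.8
tool_pos: [0.4992, -0.0967, 0.1264]
orientation: [3.116, -0.401, -0.001]
force: [-2.4, 0.8, -0.1]
opening: 0.0151
gripper_force: 40.0
```

step_hand:
  moves:
    - {"finger_gap": 0, "xyz": [0, 0, 0.02]}
    - {"finger_gap": 0, "xyz": [0, 0, 0.02]}
    - {"finger_gap": 0, "xyz": [0, 0, 0.02]}
    - {"finger_gap": 0}
    - {"finger_gap": 0}
  squeeze: 40

```text
t: 15.3
tool_pos: [0.4993, -0.0967, 0.1235]
orientation: [3.116, -0.401, -0.0]
force: [-2.4, -0.0, 0.5]
opening: 0.0153
gripper_force: 40.0
```

In the tool's units: 0.002 m is 0.04.

step_hand:
  moves:
    - {"finger_gap": 0, "xyz": [0, 0, 0.04]}
    - {"finger_gap": 0, "xyz": [0, 0, 0.04]}
    - {"finger_gap": 0, "xyz": [0, 0, 0.04]}
    - {"finger_gap": 0}
    - {"finger_gap": 0}
  squeeze: 40

```text
t: 15.8
tool_pos: [0.4992, -0.0966, 0.1172]
orientation: [-3.116, 0.401, 0.001]
force: [-2.8, 0.7, -3.3]
opening: 0.0151
gripper_force: 40.0
```

step_hand:
  moves:
    - {"finger_gap": 0, "xyz": [0, 0, 0.04]}
    - {"finger_gap": 0, "xyz": [0, 0, 0.04]}
    - {"finger_gap": 0, "xyz": [0, 0, 0.04]}
    - {"finger_gap": 0, "xyz": [0, 0, 0.04]}
    - {"finger_gap": 0, "xyz": [0, 0, 0.02]}
    - {"finger_gap": 0}
    - {"finger_gap": 0}
  squeeze: 40

```text
t: 16.5
tool_pos: [0.4993, -0.0966, 0.1083]
orientation: [-3.116, 0.401, 0.001]
force: [-3.8, -0.6, -1.1]
opening: 0.0146
gripper_force: 40.0
```

In the tool's units: 0.0015 m is 0.03.

step_hand:
  moves:
    - {"finger_gap": 0, "xyz": [0, 0, 0.03]}
    - {"finger_gap": 0}
    - {"finger_gap": 0}
  squeeze: 40

```text
t: 16.8
tool_pos: [0.4993, -0.0966, 0.1072]
orientation: [3.116, -0.401, -0.0]
force: [-5.3, -0.1, 1.7]
opening: 0.015
gripper_force: 40.0
```

step_hand:
  moves:
    - {"finger_gap": 0.04}
    - {"finger_gap": 0.04}
    - {"finger_gap": 0.04}
    - {"finger_gap": 0.04, "xyz": [0, 0, -0.4]}
    - {"finger_gap": 0.04, "xyz": [0, 0, -0.8]}
    - {"finger_gap": 0.04, "xyz": [-0.6, 0, -0.6]}
    - {"finger_gap": 0.04, "xyz": [-0.6, 0, 0]}
    - {"finger_gap": 0.04}
    - {"finger_gap": 0.04}
    - {"finger_gap": 0.04}
  squeeze: 40

```text
t: 17.8
tool_pos: [0.442, -0.0816, 0.197]
orientation: [3.116, -0.401, 0.001]
force: [-0.2, 0.1, -0.0]
opening: 0.0401
gripper_force: 0.0
```

```bash
python3 -c "
from h import *
c=snap('wrist','w5.png');print(robot.read_state()['force'])
cv2.imwrite('pics/crop6.png',cv2.resize(c['image'][60:260,190:450],(780,600),interpolation=cv2.INTER_CUBIC)[:,:,::-1])"
```

```text
[ 0.12209724  0.10250937 -0.07272784]
```

View pics/crop6.png

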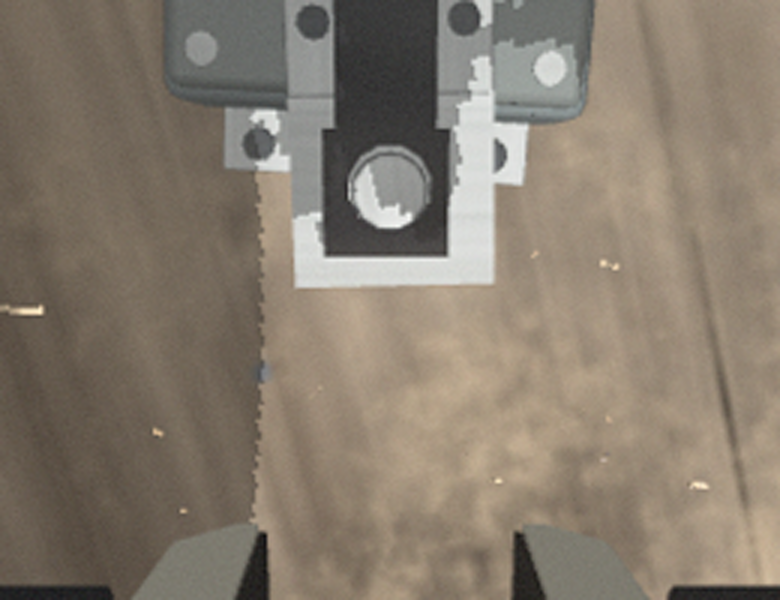

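The pin stands upright in the handle's eye at crop (390,188). Its head is about 76 px across, against the 75 px expected when fully home, and the gripper is clear.

```bash
python3 -c "
from plant import robot, viewer, ticket
print(ticket.close_job())"
```

```text
the job is handed in; nothing more can be done
None
```

I turned the isolator handle to off and put the retaining pin fully home through the handle and the lock tab; the job is handed in (about 18 s of the 72 s used), the verdict was not shown to me, and the bottle, key and offcut were not touched.

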